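# Kit the drawer pulls by colour

### The job

Before the filing cabinets are refitted, put each of the four drawer pulls into the parts tray of its own colour, one after another, standing upright on its feet with both feet flat on the tray's floor. Leave the two label holders where they lie.

Things in the scene. Friction and masses are not known exactly. Their poses are not given: they have to be found in the camera images.
- pull_red: red metal drawer pull (bar handle) standing on its two feet: 104 mm long along its x, 40 mm high. The straight bar along its x is 14 mm wide (y) and 12 mm high, from 28 to 40 mm above the feet's underside, free underneath for 60 mm in the middle; the feet at the ends are 24 mm wide. 0.12 kg nominal, loose. Origin: centre of the underside, z up.
- pull_yellow: yellow metal drawer pull (bar handle) standing on its two feet: 104 mm long along its x, 40 mm high. The straight bar along its x is 14 mm wide (y) and 12 mm high, from 28 to 40 mm above the feet's underside, free underneath for 60 mm in the middle; the feet at the ends are 24 mm wide. 0.12 kg nominal, loose. Origin: centre of the underside, z up.
- pull_green: green metal drawer pull (bar handle) standing on its two feet: 104 mm long along its x, 40 mm high. The straight bar along its x is 14 mm wide (y) and 12 mm high, from 28 to 40 mm above the feet's underside, free underneath for 60 mm in the middle; the feet at the ends are 24 mm wide. 0.12 kg nominal, loose. Origin: centre of the underside, z up.
- pull_blue: blue metal drawer pull (bar handle) standing on its two feet: 104 mm long along its x, 40 mm high. The straight bar along its x is 14 mm wide (y) and 12 mm high, from 28 to 40 mm above the feet's underside, free underneath for 60 mm in the middle; the feet at the ends are 24 mm wide. 0.12 kg nominal, loose. Origin: centre of the underside, z up.
- tray_red: open parts tray all in red plastic, fixed to the bench: outside 140 mm (its x) by 62 mm (its y), 14 mm high; inside 132 by 54 mm, floor 4 mm thick. Takes one pull lengthwise (pull x along tray x, either way round). Origin: centre of the underside, z up.
- tray_yellow: open parts tray all in yellow plastic, fixed to the bench: outside 140 mm (its x) by 62 mm (its y), 14 mm high; inside 132 by 54 mm, floor 4 mm thick. Takes one pull lengthwise (pull x along tray x, either way round). Origin: centre of the underside, z up.
- tray_green: open parts tray all in green plastic, fixed to the bench: outside 140 mm (its x) by 62 mm (its y), 14 mm high; inside 132 by 54 mm, floor 4 mm thick. Takes one pull lengthwise (pull x along tray x, either way round). Origin: centre of the underside, z up.
- tray_blue: open parts tray all in blue plastic, fixed to the bench: outside 140 mm (its x) by 62 mm (its y), 14 mm high; inside 132 by 54 mm, floor 4 mm thick. Takes one pull lengthwise (pull x along tray x, either way round). Origin: centre of the underside, z up.
- label_holder_red: flat red frame around a blank white card, a drawer-label holder: 80 mm (x) by 48 mm (y), 8 mm high, loose, lying on the bench; not a pull, stays where it is. Origin: centre of the underside.
- label_holder_blue: flat blue frame around a blank white card, a drawer-label holder: 80 mm (x) by 48 mm (y), 8 mm high, loose, lying on the bench; not a pull, stays where it is. Origin: centre of the underside.
Not all that is in view belongs to the job. Several things look just like the pull_green: the one meant starts nearest to the robot's base.

How it is judged:
By the outcome, as a careful person would: the job done as asked, in the order asked, and still so for the second after the job is handed in, with the robot touching nothing.
It also fails if it takes over 96 s, if anything falls off the work surface, if the arm or the gripper's body presses on something with over 40 N, if the wrist force passes 120 N, or if a joint passes its speed limit or range.

### The arm

A 6-joint arm with a two-finger parallel gripper is mounted at the origin on the work surface. World frame = base frame: x ahead of the robot, y to its left, z up, the work surface at z = 0. Lengths are in m, angles in degrees, forces in N, time in s.
With the tool pointing down it reaches from about 0.375 to 0.9 m from the base axis. Payload 3.1 kg.
Tool frame: the origin (TCP) lies on the centre line of the jaws, within the pads' length; the fingertips stand 17 mm ahead of it and the grasp point (between the pads) lies 2 mm behind it; z points along the fingers, y is the line along which they close (so a half turn about z gives the same grasp; the last joint's range is limited). The gripper opens to 87 mm and grips with 3 to 60 N. Pads are 19 mm wide; open, the fingers measure 117 mm over their backs; the gripper's body (75 mm by 190 mm) begins 51 mm behind the grasp point.
Start: joints at [-78.982, 30.224, 82.088, -0, 67.689, -10.227], TCP at [0.226, -0.582, 0.24] pointing down, gripper open.
Joint ranges: [-176.69, 176.69], [-43.24, 126.21], [12.49, 139.97], [-82, 262], [0, 151.66], [-163.58, 163.58]. Speed limits (degrees/s): [159.86, 159.86, 180, 180, 180, 180].

### API

Orientations are given as a 3x3 rotation matrix whose columns are the frame's x, y, z axes.
In Python, from rig import bot, imaging, finder gives the robot as it stands. The module is installed in compiled form; this text tells all that it offers.
- The arm moves only by the tool play_rows, never from a script. Its argument "motion" is a list that holds one entry, the list of rows, each a list of 6 numbers: the shift along the tool's x, y, z in fractions of the full range, 1 being 1 m, then the turn, a rotation vector about the tool's x, y, z in parts of the range, where 1.0 means 90 degrees. In form: [[[dx, dy, dz, wx, wy, wz], ...]]. A call has 1 to 8 rows; each row is the pose to reach, as a shift and turn from the pose commanded when the call began, along the tool's axes at that moment; what a row does not reach only later rows make up. A row lasts 1/12 s, in which the tool goes at most 41.7 mm and 7.16 degrees, less where a joint would pass 70% of its speed; a pose out of reach is approached as far as the arm can. A shift or turn number past 1, either way, is cut back to 1. A call with a gripper value outside its range is refused whole. "fingers" is the finger opening in m, from 0 to 0.087, set as the call begins (left out, the last holds). The fingers move at their own pace and stop on an object; the grip force is fixed at half the most. Time passes only in rows, so rows that repeat a pose let the fingers close. It gives the time, the measured TCP pose, the force, the opening and the grip force at its end, in the units of the state.
- bot.read_state(): the state, without advancing time (a new reading comes with each control period).
- imaging.capture(name): name is "scene" or "top" or "wrist"; returns a dict with "frame" (480x640x3 uint8, red, green, blue), "camera_matrix" (3x3 intrinsics, pixels), "R" (3x3) and "t" (3): a world point X has camera coordinates R X + t. Camera axes: x right, y down, z forward; pixel columns grow to the right and rows downward; lengths in m; the calibration is good to about 2 mm. A picture is of the moment at which its call begins. There is no depth.
- bot.hand_in(): hands the job in; it is judged then, once.
Trained networks look in the newest picture that a camera, given by its name, has taken for a name from the list of things; names that differ only in an ending like _2 or _b are one class to them, and where a whole thing is asked for, a point or a joint stands for the part that bears it (a point fixed in the world has none). Each returns a list of dicts, best first, with "confidence" (0 to 1); they miss things now and then, are a little off and sometimes report something else, mostly with a low value. They report only what shows in the picture. A call takes as long as a camera call. They do not tell look-alikes from the thing itself.
- finder.recognise(camera, name): "at" ([x, y, z] in m, in world coordinates, good to about 4 mm: the middle of the surface that is visible of it).
- finder.outline_of(camera, name): "pixels" (480x640 bool, what is visible of it).
The state is a dict: "time_s": time; "joint_positions": joint angles; "qvel": joint speeds; "tau": joint torques, N m; "position": TCP position; "tcp_rot": TCP orientation; "force": force on the tool from outside, world axes, zero at the start; "moment": the same for the moment, N m; "opening": opening from 0.0 (shut) to 1.0 (fully open); "grasp_force": force on a finger pad.
Only numpy, scipy, OpenCV 4.12 (cv2) and the standard library are available. Lean on these libraries where they do the work, as an engineer would, in place of code of your own. Each camera call takes 0.05 s, during which the arm holds its last target. There are 200 camera calls.

## Working session

There is one attempt and no reset: what is moved stays moved. The work goes in short steps, Python scripts to look and compute and a tool call to move; the robot and the scene stay as the last step left them, time stands still between calls to the robot, and variables do not carry over. Pictures are saved under pics/ and viewed, at most 14 in all, crops included, and the job is handed in when it is done.

Besides the shell and the picture viewer there is one more tool, called after "Call:" as name(argument=value, ...) on one line, values as JSON. play_rows: Moves the arm, as the interface text tells. Its arguments: {"type":"object","properties":{"motion":{"type":"array"},"fingers":{"type":"number"}},"required":["motion"]}

```bash
mkdir -p pics; python3 - <<'E'
from rig import bot, imaging, finder
import cv2
s=bot.read_state(); print({k:s[k] for k in("time_s","position","tcp_rot","force","opening")})
for c in("scene","top"):
    d=imaging.capture(c); cv2.imwrite(f"pics/{c}0.png",d["frame"][:,:,::-1]); print(c,d["camera_matrix"],d["R"],d["t"])
    for n in["pull_red","pull_yellow","pull_green","pull_blue","tray_red","tray_yellow","tray_green","tray_blue","label_holder_red","label_holder_blue"]:
        print(n,[([round(v,3) for v in r["at"]],round(r["confidence"],2)) for r in finder.recognise(c,n)])
print(bot.read_state()["time_s"])
E
```

```text
{'time_s': 0.0, 'position': array([ 0.2263743 , -0.58182219,  0.23856949]), 'tcp_rot': array([[ 9.32039510e-01,  3.62356407e-01, -4.30783332e-04],
       [ 3.62356480e-01, -9.32037185e-01,  2.11345741e-03],
       [ 3.64318749e-04, -2.12592294e-03, -9.99997674e-01]]), 'force': array([-0.48930178,  0.29815332,  0.14869486]), 'opening': 1.0001919504714178}
scene [[464.93970498   0.         315.73408462]
 [  0.         464.93970498 240.31117278]
 [  0.           0.           1.        ]] [[ 0.17232136  0.98503125  0.00433393]
 [ 0.79927525 -0.13725097 -0.58508225]
 [-0.57572946  0.10428618 -0.81096238]] [-0.10230991 -0.48305126  1.36883052]
pull_red [([0.652, -0.004, 0.038], 0.69)]
pull_yellow []
pull_green [([0.831, -0.127, 0.042], 0.95), ([0.475, -0.006, 0.037], 0.8), ([0.809, 0.106, 0.033], 0.64)]
pull_blue [([0.651, -0.143, 0.039], 0.72)]
tray_red [([0.449, -0.131, 0.005], 0.98)]
tray_yellow [([0.468, 0.269, 0.002], 0.68)]
tray_green [([0.634, 0.257, 0.007], 0.92)]
tray_blue [([0.639, -0.258, 0.005], 0.66)]
label_holder_red [([0.636, 0.13, 0.007], 0.62), ([0.639, -0.257, 0.006], 0.2
[... 180 characters left out ...]
  ]] [[ 0.10659427 -0.99428955 -0.00509361]
 [-0.9688698  -0.10271514 -0.22525744]
 [ 0.22344793  0.0289462  -0.97428596]] [-0.05040188  0.63886508  0.81738302]
pull_red [([0.638, -0.005, 0.033], 0.62)]
pull_yellow [([0.445, -0.252, 0.042], 0.71)]
pull_green [([0.456, -0.007, 0.035], 0.91), ([0.813, -0.128, 0.042], 0.8), ([0.799, 0.105, 0.04], 0.76)]
pull_blue [([0.626, -0.139, 0.037], 0.72)]
tray_red [([0.443, -0.136, 0.004], 0.6)]
tray_yellow [([0.633, -0.253, 0.003], 0.62), ([0.462, 0.268, 0.003], 0.55)]
tray_green [([0.627, 0.253, 0.005], 0.63)]
tray_blue [([0.632, -0.254, 0.005], 0.75)]
label_holder_red [([0.627, 0.132, 0.007], 0.6)]
label_holder_blue [([0.465, 0.128, 0.002], 0.58)]
1.1
```

View pics/top0.png

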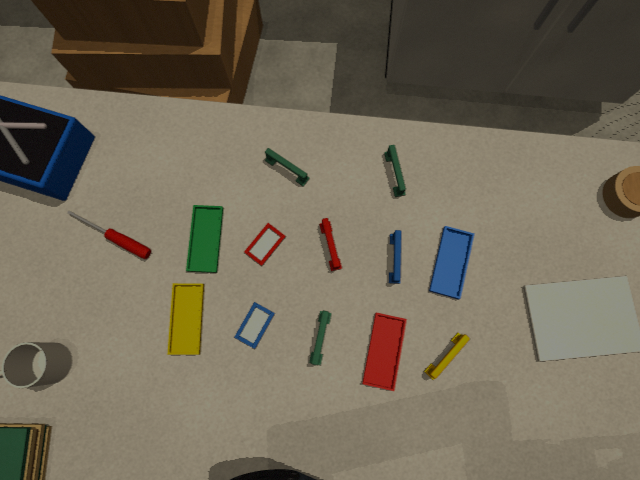

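View pics/scene0.png

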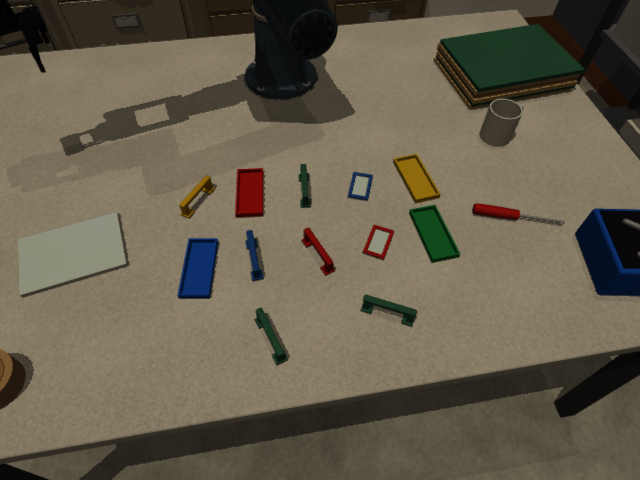

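Top view: the trays are yellow (187,320), green (205,240), red (384,352) and blue (451,262). The pulls are red (330,244), yellow (447,356) and blue (396,257). The green candidates are at (320,338), (286,167) and (396,171). The one at (320,338), around x≈0.46, is closest to the base at the bottom of the picture, so it's the one meant. Next I'll fit the poses with silhouettes.

```bash
cat > h.py <<'E'
import numpy as np, cv2
from scipy.optimize import minimize
from scipy.spatial.transform import Rotation as Rot
from rig import bot, imaging, finder
def box(x0,x1,w,z0,z1): return np.array([[x,y,z] for x in(x0,x1) for y in(-w/2,w/2) for z in(z0,z1)])
PULL=[box(-.052,.052,.014,.028,.040),box(-.052,-.030,.024,0,.008),box(.030,.052,.024,0,.008),
      box(-.052,-.034,.014,0,.040),box(.034,.052,.014,0,.040)]
TRAY=[box(-.07,.07,.062,0,.014)]
def render(d,parts,p):
    m=np.zeros((480,640),np.uint8); c,s=np.cos(p[2]),np.sin(p[2])
    for b in parts:
        W=b@np.array([[c,-s,0],[s,c,0],[0,0,1]]).T+[p[0],p[1],p[3] if len(p)>3 else 0]
        q=cv2.projectPoints(W,cv2.Rodrigues(d["R"])[0],np.asarray(d["t"],float),d["camera_matrix"],None)[0]
        cv2.fillConvexPoly(m,cv2.convexHull(np.round(q*16).astype(np.int32)),1,cv2.LINE_8,4)
    return m
def fit(views,parts,xy,yaws=np.radians(range(0,180,30))):
    """views: list of (capture, mask); best x,y,yaw by blurred-mask difference"""
    def cost(p,k=5):
        return sum(np.square(cv2.GaussianBlur(render(d,parts,p)*1.,(0,0),k)-B[k][i]).sum()/m.sum() for i,(d,m) in enumerate(views))
    B={k:[cv2.GaussianBlur(m*1.,(0,0),k) for _,m in views] for k in(5,1.2)}
    best=min((minimize(cost,[*xy,a],method="Nelder-Mead",options=dict(maxiter=60,initial_simplex=[[*xy,a],[xy[0]+.015,xy[1],a],[xy[0],xy[1]+.015,a],[*xy,a+.3]])) for a in yaws),key=lambda r:r.fun).x
    r=minimize(cost,best,args=(1.2,),method="Nelder-Mead",options=dict(initial_simplex=best+np.vstack([np.zeros(3),np.diag([.004,.004,.08])])))
    iou=[(render(d,parts,r.x)&m).sum()/(render(d,parts,r.x)|m).sum() for d,m in views]
    return r.x,r.fun,np.round(iou,2)
def go(x,y,z,yaw=None):
    """row (tool axes) from the measured pose to x,y,z with tool pointing down, tool x along yaw (deg, mod 180)"""
    s=bot.read_state(); R=np.array(s["tcp_rot"]); p=np.array(s["position"])
    cur=np.degrees(np.arctan2(R[1,0],R[0,0])); yaw=cur if yaw is None else yaw
    yaw=cur+(yaw-cur+90)%180-90
    a=np.radians(yaw); T=np.array([[np.cos(a),np.sin(a),0],[np.sin(a),-np.cos(a),0],[0,0,-1]])
    print("t",round(s["time_s"],2),"j6",round(s["joint_positions"][5]),"F",np.round(s["force"],1),"row",np.round(R.T@(np.array([x,y,z])-p),4),np.round(Rot.from_matrix(R.T@T).as_rotvec(degrees=True),1))
E
cat > m.py <<'E'
from h import *
D={c:imaging.capture(c) for c in("scene","top")}
G={"red":(.645,-.005),"yellow":(.445,-.252),"green":(.465,-.007),"blue":(.638,-.141)}
T={"red":(.446,-.134),"yellow":(.465,.268),"green":(.63,.255),"blue":(.635,-.256)}
def near(d,c,name,xy):
    q=d["R"]@np.array([*xy,.02])+d["t"]; q=(d["camera_matrix"]@q)[:2]/q[2]
    L=[(np.linalg.norm(np.argwhere(r["pixels"]).mean(0)[::-1]-q),r["pixels"]) for r in finder.outline_of(c,name) if r["pixels"].any()]
    L=[l for l in L if l[0]<25]
    return min(L,key=lambda l:l[0])[1].astype(np.uint8) if L else None
for kind,S,P in(("pull",G,PULL),("tray",T,TRAY)):
    for n,xy in S.items():
        V={c:near(D[c],c,f"{kind}_{n}",xy) for c in D}; V={c:(D[c],m) for c,m in V.items() if m is not None}
        if not V: print(kind,n,"no view"); continue
        for sel in [list(V)]+[[c] for c in V]*(len(V)>1):
            p,f,i=fit([V[c] for c in sel],P,xy); print(kind,n,sel,np.round(p[:2],4),round(np.degrees(p[2])%180,1),i)
print(bot.read_state()["time_s"])
E
time python3 m.py
```

```text
pull red ['scene', 'top'] [ 0.6461 -0.0048] 17.9 [0.71 0.81]
pull red ['scene'] [ 0.6459 -0.0043] 18.5 [0.72]
pull red ['top'] [ 0.6449 -0.0047] 20.1 [0.84]
pull yellow ['scene', 'top'] [ 0.4473 -0.2538] 144.6 [0.72 0.76]
pull yellow ['scene'] [ 0.4469 -0.254 ] 144.3 [0.71]
pull yellow ['top'] [ 0.4486 -0.2544] 142.6 [0.78]
pull green ['scene', 'top'] [ 0.4554 -0.0042] 174.1 [0.85 0.82]
pull green ['scene'] [ 0.4583 -0.005 ] 172.0 [0.84]
pull green ['top'] [ 0.4557 -0.0043] 174.0 [0.83]
pull blue ['scene', 'top'] [ 0.6329 -0.1408] 1.5 [0.85 0.87]
pull blue ['scene'] [ 0.6331 -0.1411] 2.7 [0.86]
pull blue ['top'] [ 0.6309 -0.1409] 1.5 [0.87]
tray red ['top'] [ 0.4433 -0.133 ] 173.5 [0.97]
tray yellow ['scene', 'top'] [0.4646 0.2674] 6.6 [0.93 0.97]
tray yellow ['scene'] [0.4644 0.2671] 7.3 [0.93]
tray yellow ['top'] [0.4644 0.2678] 6.0 [0.98]
tray green ['scene', 'top'] [0.6305 0.2562] 3.2 [0.97 0.96]
tray green ['scene'] [0.6304 0.256 ] 3.1 [0.97]
tray green ['top'] [0.6311 0.2566] 3.7 [0.97]
tray blue ['scene', 'top'] [ 0.6355 -0.2568] 170.2 [0.95 0.94]
tray blue ['scene'] [ 0.6366 -0.2574] 170.0 [0.96]
tray blue ['top'] [ 0.6358 -0.2566] 170.0 [0.94]
2.0
real	4m36.927s
user	4m29.625s
sys	0m0.743s
```

```bash
python3 -c "
from h import *
go(.646,-.0047,.1,18.5)"
```

```text
t 2.0 j6 -10 F [ 0.2 -0.2 -0.1] row [ 0.6004 -0.3865  0.1395] [-0.  -0.   2.7]
```

Careful with the scale: turns go in shares of 90 degrees. That gives: 2.7 degrees is 0.03.

Call:
play_rows(motion=[[[0.26,-0.17,0.03,0,0,0.03],[0.26,-0.17,0.03,0,0,0.03],[0.26,-0.17,0.03,0,0,0.03],[0.26,-0.17,0.03,0,0,0.03],[0.26,-0.17,0.03,0,0,0.03],[0.26,-0.17,0.03,0,0,0.03],[0.26,-0.17,0.03,0,0,0.03],[0.26,-0.17,0.03,0,0,0.03]]], fingers=0.05)

```text
time_s: 2.67
position: [0.4086, -0.3254, 0.2092]
tcp_rot: [[0.947, 0.321, -0.0], [0.321, -0.947, 0.003], [0.001, -0.003, -1.0]]
force: [-0.4, 0.0, -0.1]
opening: 0.585
grasp_force: 0.0
```

```bash
python3 -c "
from h import *
go(.646,-.0047,.1,18.5)"
```

```text
t 2.67 j6 20 F [-0.4  0.  -0.1] row [ 0.3276 -0.2274  0.11  ] [-0.2 -0.   0.2]
```

Call:
play_rows(motion=[[[0.24,-0.166,0.08,0,0,0],[0.24,-0.166,0.08,0,0,0],[0.24,-0.166,0.08,0,0,0],[0.24,-0.166,0.08,0,0,0],[0.24,-0.166,0.08,0,0,0],[0.24,-0.166,0.08,0,0,0],[0.24,-0.166,0.08,0,0,0],[0.24,-0.166,0.08,0,0,0]]])

```text
time_s: 3.33
position: [0.5842, -0.0913, 0.1281]
tcp_rot: [[0.947, 0.322, 0.0], [0.322, -0.947, 0.002], [0.001, -0.002, -1.0]]
force: [-0.1, 0.5, 0.3]
opening: 0.576
grasp_force: 0.0
```

Call:
play_rows(motion=[[[0.04,-0.03,0.01,0,0,0],[0.086,-0.061,0.03,0,0,0],[0.087,-0.061,0.03,0,0,0],[0.087,-0.061,0.03,0,0,0],[0.087,-0.061,0.03,0,0,0],[0.087,-0.061,0.03,0,0,0]]])

```text
time_s: 3.83
position: [0.6445, -0.0112, 0.0995]
tcp_rot: [[0.948, 0.318, -0.001], [0.318, -0.948, -0.0], [-0.001, 0.0, -1.0]]
force: [-0.1, 0.1, 0.2]
opening: 0.573
grasp_force: 0.0
```

```bash
python3 -c "
from h import *
d=imaging.capture('wrist'); cv2.imwrite('pics/w1.png',d['frame'][:,:,::-1])
m=render(d,PULL,[.6461,-.0048,np.radians(18.5)])
f=d['frame'][:,:,::-1].copy(); c,_=cv2.findContours(m,0,1); cv2.drawContours(f,c,-1,(255,255,255),1); cv2.imwrite('pics/w1.png',f)
go(.646,-.0047,.035,18.5)"
```

```text
t 3.88 j6 61 F [0.5 0.  0.6] row [ 0.0038 -0.0062  0.0648] [ 0.  0. -0.]
```

View pics/w1.png

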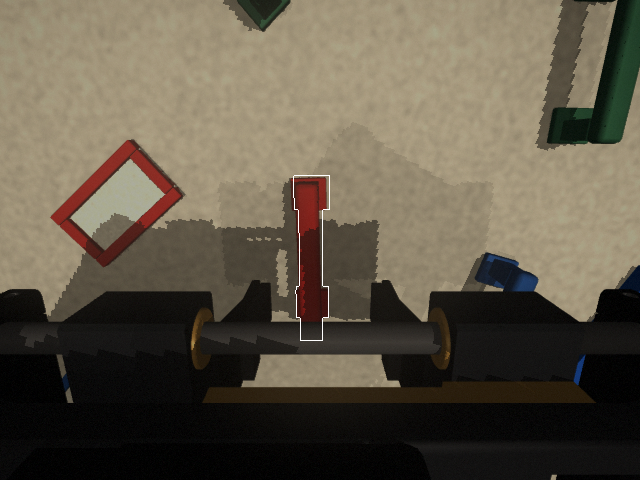

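The red pull fills the fitted outline around (309,250) and lies between the jaws, so the pose is confirmed. Descending now.

Call:
play_rows(motion=[[[0.004,-0.006,0.02,0,0,0],[0.004,-0.006,0.045,0,0,0],[0.004,-0.006,0.065,0,0,0],[0.004,-0.006,0.065,0,0,0]]])

```text
time_s: 4.22
position: [0.6434, -0.0049, 0.0314]
tcp_rot: [[0.949, 0.316, -0.008], [0.316, -0.949, 0.001], [-0.007, -0.003, -1.0]]
force: [-0.3, -0.5, -0.4]
opening: 0.573
grasp_force: 0.0
```

Call:
play_rows(motion=[[[0,0,0,0,0,0],[0,0,0,0,0,0],[0,0,0,0,0,0],[0,0,0,0,0,0],[0,0,0,0,0,0],[0,0,0,0,0,0]]], fingers=0.0)

```text
time_s: 4.72
position: [0.6474, -0.0037, 0.0355]
tcp_rot: [[0.948, 0.318, 0.001], [0.318, -0.948, -0.0], [0.001, 0.001, -1.0]]
force: [-0.1, 0.6, -0.1]
opening: 0.206
grasp_force: 0.0
```

Call:
play_rows(motion=[[[0,0,0,0,0,0],[0,0,0,0,0,0],[0,0,0,0,0,0],[0,0,-0.02,0,0,0],[0,0,-0.05,0,0,0],[0,0,-0.07,0,0,0],[0,0,-0.07,0,0,0]]])

```text
time_s: 5.3
position: [0.6499, -0.0041, 0.1087]
tcp_rot: [[0.948, 0.318, 0.008], [0.318, -0.948, -0.001], [0.007, 0.004, -1.0]]
force: [1.2, -0.6, -0.1]
opening: 0.157
grasp_force: 29.7
```

```bash
python3 -c "
from h import *
go(.4433,-.133,.095,173.5)"
```

```text
t 5.3 j6 61 F [ 1.2 -0.6 -0.1] row [-0.237   0.0564  0.0121] [ 0.1 -0.5 25.1]
```

Converted, 25 degrees is 0.2778.

Call:
play_rows(motion=[[[-0.04,0.01,0,0,0,0.0556],[-0.08,0.02,0,0,0,0.1333],[-0.12,0.03,0,0,0,0.2111],[-0.16,0.04,0.005,0,0,0.2778],[-0.2,0.05,0.01,0,0,0.2778],[-0.235,0.056,0.01,0,0,0.2778],[-0.237,0.056,0.01,0,0,0.2778],[-0.237,0.056,0.01,0,0,0.2778]]])

```text
time_s: 5.97
position: [0.4376, -0.1324, 0.0937]
tcp_rot: [[0.993, -0.116, -0.003], [-0.116, -0.993, 0.002], [-0.003, -0.002, -1.0]]
force: [1.1, -0.3, -1.0]
opening: 0.154
grasp_force: 29.7
```

```bash
python3 -c "
from h import *
go(.4433,-.133,.04,173.5)"
```

```text
t 5.97 j6 66 F [ 1.1 -0.3 -1. ] row [0.0059 0.0001 0.0537] [-0.1  0.2 -0.2]
```

Call:
play_rows(motion=[[[0.004,0,0.02,0,0,0],[0.004,0,0.04,0,0,0],[0.004,0,0.05,0,0,0],[0.004,0,0.05,0,0,0],[0.004,0,0.05,0,0,0]]])

```text
time_s: 6.38
position: [0.4449, -0.1321, 0.0438]
tcp_rot: [[0.994, -0.111, -0.0], [-0.111, -0.994, 0.0], [-0.0, -0.0, -1.0]]
force: [0.3, 1.1, 0.3]
opening: 0.156
grasp_force: 29.7
```

```bash
python3 -c "
from h import *
d=imaging.capture('wrist');go(.4433,-.133,.04,173.5)"
```

```text
t 6.43 j6 66 F [-0.5 -0.9 -1.1] row [-0.0017  0.0009  0.0044] [ 0.  -0.   0.1]
```

Call:
play_rows(motion=[[[-0.001,0.001,0.002,0,0,0],[-0.001,0.001,0.004,0,0,0],[-0.001,0.001,0.004,0,0,0]]])

```text
time_s: 6.68
position: [0.4432, -0.1335, 0.0408]
tcp_rot: [[0.994, -0.112, 0.001], [-0.112, -0.994, -0.0], [0.001, 0.0, -1.0]]
force: [-0.1, -0.2, -0.9]
opening: 0.158
grasp_force: 29.7
```

Call:
play_rows(motion=[[[0,0,0,0,0,0],[0,0,0,0,0,0],[0,0,0,0,0,0],[0,0,0,0,0,0],[0,0,-0.02,0,0,0],[0,0,-0.045,0,0,0],[0,0,-0.06,0,0,0],[0,0,-0.06,0,0,0]]], fingers=0.05)

```text
time_s: 7.35
position: [0.4445, -0.1343, 0.1031]
tcp_rot: [[0.994, -0.112, 0.005], [-0.112, -0.994, -0.003], [0.005, 0.002, -1.0]]
force: [-0.6, -0.3, -0.5]
opening: 0.56
grasp_force: 0.0
```

```bash
python3 -c "
from h import *
go(.4473,-.254,.1,143.8)"
```

```text
t 7.35 j6 66 F [-0.6 -0.3 -0.5] row [0.0162 0.1186 0.0034] [ 0.1 -0.3 29.7]
```

Converted, 29.7 degrees is 0.33.

Call:
play_rows(motion=[[[0.004,0.03,0,0,0,0.0667],[0.01,0.07,0,0,0,0.1444],[0.016,0.11,0,0,0,0.2222],[0.016,0.119,0,0,0,0.3],[0.016,0.119,0,0,0,0.33],[0.016,0.119,0,0,0,0.33]]])

```text
time_s: 7.85
position: [0.4449, -0.2546, 0.0998]
tcp_rot: [[0.806, -0.592, -0.001], [-0.592, -0.806, 0.001], [-0.001, -0.0, -1.0]]
force: [0.3, -0.5, -0.0]
opening: 0.574
grasp_force: 0.0
```

```bash
python3 -c "
from h import *
d=imaging.capture('wrist')
m=render(d,PULL,[.4473,-.254,np.radians(143.8)])
f=d['frame'][:,:,::-1].copy(); c,_=cv2.findContours(m,0,1); cv2.drawContours(f,c,-1,(255,255,255),1); cv2.imwrite('pics/w2.png',f)
go(.4473,-.254,.035,143.8)"
```

```text
t 7.9 j6 84 F [-0.1  0.   0.6] row [ 0.0025 -0.0011  0.0648] [-0.   0.1  0. ]
```

View pics/w2.png

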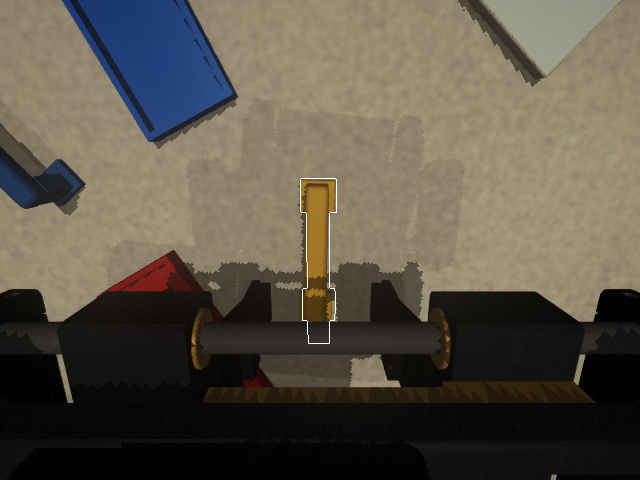

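The yellow pull at (318,250) matches its outline and sits midway between the jaws.

Call:
play_rows(motion=[[[0.002,-0.001,0.02,0,0,0],[0.002,-0.001,0.045,0,0,0],[0.002,-0.001,0.062,0,0,0],[0.002,-0.001,0.064,0,0,0],[0.002,-0.001,0.064,0,0,0]]])

```text
time_s: 8.32
position: [0.4468, -0.2524, 0.0354]
tcp_rot: [[0.809, -0.588, -0.003], [-0.588, -0.809, 0.003], [-0.004, -0.0, -1.0]]
force: [-1.2, -0.6, 0.9]
opening: 0.58
grasp_force: 0.0
```

Call:
play_rows(motion=[[[0,0,0,0,0,0],[0,0,0,0,0,0],[0,0,0,0,0,0],[0,0,0,0,0,0],[0,0,0,0,0,0],[0,0,0,0,0,0],[0,0,0,0,0,0],[0,0,0,0,0,0]]], fingers=0.0)

```text
time_s: 8.98
position: [0.4478, -0.254, 0.0368]
tcp_rot: [[0.807, -0.59, 0.0], [-0.59, -0.807, -0.0], [0.001, -0.0, -1.0]]
force: [0.5, 1.1, 2.4]
opening: 0.158
grasp_force: 29.9
```

Call:
play_rows(motion=[[[0,0,0,0,0,0],[0,0,-0.02,0,0,0],[0,0,-0.05,0,0,0],[0,0,-0.08,0,0,0],[0,0,-0.08,0,0,0]]])

```text
time_s: 9.4
position: [0.4499, -0.2558, 0.1207]
tcp_rot: [[0.808, -0.59, 0.007], [-0.59, -0.808, -0.006], [0.009, 0.001, -1.0]]
force: [1.4, -0.6, -1.2]
opening: 0.157
grasp_force: 29.9
```

```bash
python3 -c "
from h import *
go(.4645,.2674,.11,6.5)"
```

```text
t 9.4 j6 84 F [ 1.4 -0.6 -1.2] row [-0.2968 -0.4311  0.0076] [  0.2  -0.5 -42.6]
```

Converted, -22 degrees is -0.2444.

Call:
play_rows(motion=[[[-0.015,-0.022,0,0,0,-0.0222],[-0.035,-0.051,0,0,0,-0.0556],[-0.055,-0.08,0,0,0,-0.0889],[-0.075,-0.109,0,0,0,-0.1222],[-0.095,-0.138,0,0,0,-0.1556],[-0.115,-0.167,0,0,0,-0.1889],[-0.135,-0.196,0,0,0,-0.2222],[-0.15,-0.217,0,0,0,-0.2444]]])

```text
time_s: 10.07
position: [0.4532, 0.0124, 0.1158]
tcp_rot: [[0.97, -0.241, -0.002], [-0.241, -0.97, 0.001], [-0.003, -0.0, -1.0]]
force: [0.8, 0.0, -1.8]
opening: 0.155
grasp_force: 29.9
```

```bash
python3 -c "
from h import *
go(.4645,.2674,.11,6.5)"
```

```text
t 10.07 j6 91 F [ 0.8  0.  -1.8] row [-0.0505 -0.2502  0.0059] [ -0.    0.1 -20.5]
```

Converted, -20 degrees is -0.2222.

Call:
play_rows(motion=[[[-0.007,-0.035,0,0,0,-0.0333],[-0.014,-0.07,0,0,0,-0.0778],[-0.021,-0.105,0,0,0,-0.1222],[-0.029,-0.14,0,0,0,-0.1667],[-0.036,-0.175,0,0,0,-0.2],[-0.043,-0.21,0,0,0,-0.2222],[-0.049,-0.24,0.005,0,0,-0.2222],[-0.05,-0.246,0.005,0,0,-0.2222]]])

```text
time_s: 10.73
position: [0.4658, 0.2647, 0.1103]
tcp_rot: [[0.994, 0.106, 0.0], [0.106, -0.994, 0.001], [0.0, -0.001, -1.0]]
force: [0.6, -0.9, -2.1]
opening: 0.158
grasp_force: 29.9
```

```bash
python3 -c "
from h import *
d=imaging.capture('wrist');go(.4645,.2674,.044,6.5)"
```

```text
t 10.78 j6 101 F [-0.  -0.3 -2. ] row [-0.0008 -0.0038  0.0664] [-0.   0.  -0.4]
```

Call:
play_rows(motion=[[[-0.001,-0.004,0.02,0,0,0],[-0.001,-0.004,0.045,0,0,0],[-0.001,-0.004,0.062,0,0,0],[-0.001,-0.004,0.064,0,0,0],[-0.001,-0.004,0.064,0,0,0],[-0.001,-0.004,0.064,0,0,0]]])

```text
time_s: 11.28
position: [0.465, 0.2637, 0.0478]
tcp_rot: [[0.995, 0.101, -0.0], [0.101, -0.995, -0.0], [-0.0, 0.0, -1.0]]
force: [-0.5, -0.5, -1.1]
opening: 0.157
grasp_force: 29.9
```

```bash
python3 -c "
from h import *
d=imaging.capture('wrist');go(.4645,.2674,.0405,6.5)"
```

```text
t 11.33 j6 102 F [-0.   0.  -2.1] row [-0.0007 -0.0035  0.0078] [-0.  -0.1 -0.7]
```

Call:
play_rows(motion=[[[-0.001,-0.003,0.003,0,0,0],[-0.001,-0.003,0.006,0,0,0],[-0.001,-0.003,0.0075,0,0,0],[-0.001,-0.003,0.0075,0,0,0]]])

```text
time_s: 11.67
position: [0.4638, 0.2677, 0.0408]
tcp_rot: [[0.995, 0.102, 0.001], [0.102, -0.995, 0.001], [0.001, -0.0, -1.0]]
force: [-0.3, 0.9, 3.0]
opening: 0.157
grasp_force: 29.9
```

Call:
play_rows(motion=[[[0,0,0,0,0,0],[0,0,0,0,0,0],[0,0,0,0,0,0],[0,0,0,0,0,0],[0,0,-0.02,0,0,0],[0,0,-0.045,0,0,0],[0,0,-0.06,0,0,0],[0,0,-0.06,0,0,0]]], fingers=0.05)

```text
time_s: 12.33
position: [0.4656, 0.2681, 0.1028]
tcp_rot: [[0.995, 0.102, 0.006], [0.102, -0.995, 0.002], [0.006, -0.001, -1.0]]
force: [0.2, 0.4, 0.3]
opening: 0.563
grasp_force: 0.0
```

```bash
python3 -c "
from h import *
d=imaging.capture('top')
f=cv2.resize(d['frame'][280:400,150:490,::-1],None,fx=2.3,fy=2.3,interpolation=cv2.INTER_CUBIC); cv2.imwrite('pics/t2.png',f)
go(.4565,-.0045,.1,173.5)"
```

```text
t 12.38 j6 102 F [-0.5 -0.5  0.4] row [-0.0359  0.27    0.001 ] [-0.1 -0.2 12.3]
```

View pics/t2.png

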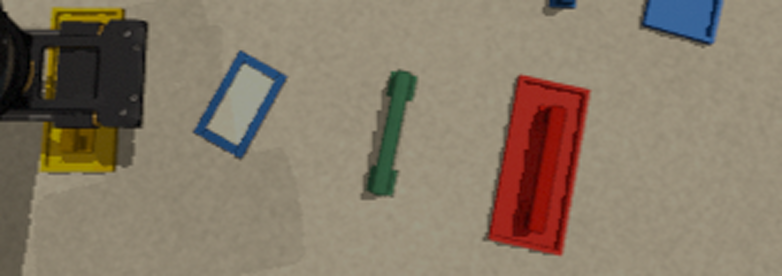

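The green candidates in the top picture are (320,338), (286,167) and (396,171). The one at (320,338), crop (393,132), is 0.46 m from the base against about 0.8 m for the other two, so it's the one meant. The red pull stands upright in the red tray at crop (540,170).

Converted, 12.3 degrees is 0.1367.

Call:
play_rows(motion=[[[-0.003,0.025,0,0,0,0.0111],[-0.008,0.06,0,0,0,0.0333],[-0.013,0.098,0,0,0,0.0556],[-0.018,0.136,0,0,0,0.0778],[-0.023,0.174,0,0,0,0.1],[-0.028,0.212,0,0,0,0.1222],[-0.033,0.25,0,0,0,0.1367],[-0.036,0.27,0,0,0,0.1367]]])

```text
time_s: 13.05
position: [0.4548, -0.0082, 0.099]
tcp_rot: [[0.993, -0.116, -0.001], [-0.116, -0.993, -0.0], [-0.001, 0.0, -1.0]]
force: [0.3, 0.5, 1.0]
opening: 0.573
grasp_force: 0.0
```

```bash
python3 -c "
from h import *
d=imaging.capture('wrist')
m=render(d,PULL,[.4560,-.0045,np.radians(173.5)])
f=d['frame'][:,:,::-1].copy(); c,_=cv2.findContours(m,0,1); cv2.drawContours(f,c,-1,(255,255,255),1); cv2.imwrite('pics/w3.png',f)
go(.4565,-.0045,.035,173.5)"
```

```text
t 13.1 j6 82 F [-0.1 -1.2  0.3] row [ 0.0005 -0.0057  0.064 ] [ 0.1  0.  -0.2]
```

View pics/w3.png

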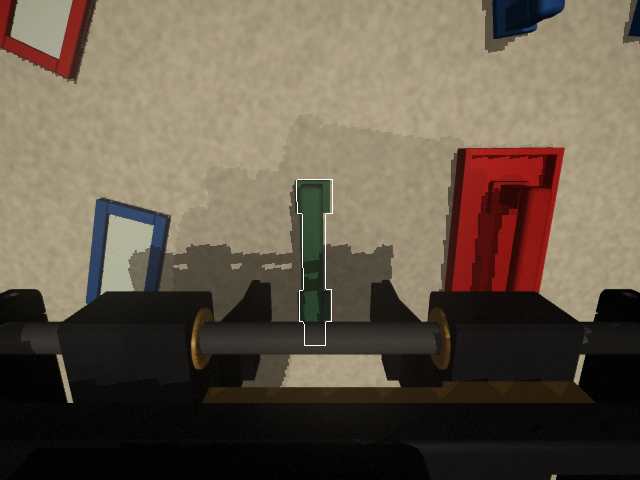

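The near green pull at (313,260) matches its outline, between the jaws. The red pull is upright in its tray at (520,230).

Call:
play_rows(motion=[[[0.001,-0.005,0.02,0,0,0],[0.001,-0.005,0.045,0,0,0],[0.001,-0.005,0.062,0,0,0],[0.001,-0.005,0.064,0,0,0],[0.001,-0.005,0.064,0,0,0]]])

```text
time_s: 13.52
position: [0.4554, 0.0005, 0.0346]
tcp_rot: [[0.994, -0.112, -0.004], [-0.112, -0.994, 0.001], [-0.004, -0.001, -1.0]]
force: [-0.0, 0.8, 0.6]
opening: 0.576
grasp_force: 0.0
```

Call:
play_rows(motion=[[[0,0,0,0,0,0],[0,0,0,0,0,0],[0,0,0,0,0,0],[0,0,0,0,0,0],[0,0,0,0,0,0],[0,0,0,0,0,0],[0,0,0,0,0,0],[0,0,0,0,0,0]]], fingers=0.0)

```text
time_s: 14.18
position: [0.457, -0.0001, 0.0363]
tcp_rot: [[0.994, -0.112, 0.001], [-0.112, -0.994, -0.0], [0.001, 0.0, -1.0]]
force: [0.5, -0.7, 1.9]
opening: 0.157
grasp_force: 30.0
```

Call:
play_rows(motion=[[[0,0,0,0,0,0],[0,0,-0.02,0,0,0],[0,0,-0.05,0,0,0],[0,0,-0.08,0,0,0],[0,0,-0.08,0,0,0]]])

```text
time_s: 14.6
position: [0.4593, -0.0005, 0.1198]
tcp_rot: [[0.994, -0.112, 0.008], [-0.112, -0.994, -0.002], [0.008, 0.001, -1.0]]
force: [0.5, -0.4, -0.8]
opening: 0.153
grasp_force: 30.0
```

```bash
python3 -c "
from h import *
go(.6306,.2563,.11,3.3)"
```

```text
t 14.6 j6 82 F [ 0.5 -0.4 -0.8] row [ 0.1413 -0.2744  0.0107] [ 0.1 -0.5 -9.7]
```

Converted, -9.7 degrees is -0.1078.

Call:
play_rows(motion=[[[0.012,-0.023,0,0,0,-0.0111],[0.03,-0.058,0,0,0,-0.0333],[0.048,-0.093,0,0,0,-0.0556],[0.066,-0.128,0,0,0,-0.0778],[0.084,-0.163,0,0,0,-0.1],[0.102,-0.198,0,0,0,-0.1078],[0.12,-0.233,0,0,0,-0.1078],[0.138,-0.268,0.003,0,0,-0.1078]]])

```text
time_s: 15.27
position: [0.6243, 0.2526, 0.1122]
tcp_rot: [[0.998, 0.057, -0.001], [0.057, -0.998, -0.0], [-0.001, 0.0, -1.0]]
force: [0.5, -0.3, -0.7]
opening: 0.162
grasp_force: 30.0
```

```bash
python3 -c "
from h import *
d=imaging.capture('wrist');go(.6306,.2563,.044,3.3)"
```

```text
t 15.32 j6 99 F [5.6 5.1 0.3] row [0.0003 0.0034 0.068 ] [-0.3 -0.5  0.1]
```

Call:
play_rows(motion=[[[0.002,0,0.01,0,0,0],[0.002,0,0.035,0,0,0],[0.002,0,0.055,0,0,0],[0.002,0,0.062,0,0,0],[0.002,0,0.062,0,0,0],[0.002,0,0.062,0,0,0]]])

```text
time_s: 15.82
position: [0.6252, 0.2499, 0.0502]
tcp_rot: [[0.998, 0.056, -0.002], [0.056, -0.998, -0.001], [-0.002, 0.0, -1.0]]
force: [0.3, -0.0, -0.6]
opening: 0.159
grasp_force: 30.0
```

```bash
python3 -c "
from h import *
d=imaging.capture('wrist');go(.6306,.2563,.0405,3.3)"
```

```text
t 15.87 j6 99 F [-0.5 -0.9 -1.6] row [ 0.0047 -0.0058  0.0109] [ 0.  -0.  -0.1]
```

Call:
play_rows(motion=[[[0.003,-0.003,0,0,0,0],[0.005,-0.006,0.004,0,0,0],[0.005,-0.006,0.007,0,0,0],[0.005,-0.006,0.01,0,0,0],[0.005,-0.006,0.01,0,0,0],[0.005,-0.006,0.01,0,0,0]]])

```text
time_s: 16.37
position: [0.6303, 0.2571, 0.0408]
tcp_rot: [[0.998, 0.057, -0.001], [0.057, -0.998, -0.0], [-0.001, 0.0, -1.0]]
force: [-0.3, -0.1, -1.1]
opening: 0.156
grasp_force: 30.0
```

Call:
play_rows(motion=[[[0,0,0,0,0,0],[0,0,0,0,0,0],[0,0,0,0,0,0],[0,0,0,0,0,0],[0,0,-0.02,0,0,0],[0,0,-0.045,0,0,0],[0,0,-0.06,0,0,0],[0,0,-0.06,0,0,0]]], fingers=0.05)

```text
time_s: 17.03
position: [0.6335, 0.2579, 0.1052]
tcp_rot: [[0.998, 0.057, 0.008], [0.057, -0.998, 0.002], [0.008, -0.001, -1.0]]
force: [0.6, -0.0, 0.0]
opening: 0.565
grasp_force: 0.0
```

```bash
python3 -c "
from h import *
go(.6325,-.1409,.1,2)"
```

```text
t 17.03 j6 100 F [ 0.6 -0.   0. ] row [-0.0237  0.3981  0.0045] [-0.1 -0.5  1.3]
```

Converted, 1 degrees is 0.0111.

Call:
play_rows(motion=[[[-0.001,0.02,0,0,0,0],[-0.003,0.05,0,0,0,0],[-0.005,0.085,0,0,0,0],[-0.007,0.12,0,0,0,0],[-0.009,0.155,0,0,0,0],[-0.011,0.19,0,0,0,0],[-0.013,0.225,0,0,0,0],[-0.015,0.26,0,0,0,0.0111]]])

```text
time_s: 17.7
position: [0.6296, -0.0049, 0.1]
tcp_rot: [[0.999, 0.039, -0.001], [0.039, -0.999, 0.0], [-0.001, -0.0, -1.0]]
force: [0.8, -0.9, -0.5]
opening: 0.571
grasp_force: 0.0
```

Call:
play_rows(motion=[[[-0.002,0.035,0,0,0,0],[-0.004,0.07,0,0,0,0],[-0.006,0.1,0,0,0,0],[-0.008,0.125,0,0,0,0],[-0.008,0.138,0,0,0,0],[-0.008,0.138,0,0,0,0],[-0.008,0.138,0,0,0,0]]])

```text
time_s: 18.28
position: [0.6274, -0.1412, 0.1004]
tcp_rot: [[0.999, 0.038, -0.001], [0.038, -0.999, 0.001], [-0.001, -0.001, -1.0]]
force: [-0.3, 0.3, -0.8]
opening: 0.575
grasp_force: 0.0
```

```bash
python3 -c "
from h import *
d=imaging.capture('wrist')
m=render(d,PULL,[.6325,-.1409,np.radians(2)])
f=d['frame'][:,:,::-1].copy(); c,_=cv2.findContours(m,0,1); cv2.drawContours(f,c,-1,(255,255,255),1); cv2.imwrite('pics/w4.png',f)
go(.6325,-.1409,.035,2)"
```

```text
t 18.33 j6 65 F [ 0.3  0.6 -0.9] row [0.0052 0.001  0.0655] [-0.1  0.1  0.3]
```

View pics/w4.png

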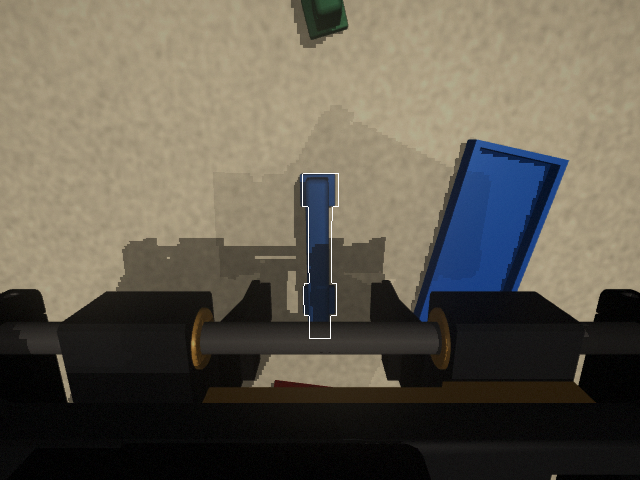

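The blue pull at (319,245) matches its outline, and the blue tray at (495,235) is clear of the fingers.

Call:
play_rows(motion=[[[0.005,0.001,0.02,0,0,0],[0.005,0.001,0.045,0,0,0],[0.005,0.001,0.062,0,0,0],[0.005,0.001,0.065,0,0,0],[0.005,0.001,0.065,0,0,0]]])

```text
time_s: 18.75
position: [0.6317, -0.1398, 0.0346]
tcp_rot: [[0.999, 0.042, -0.004], [0.042, -0.999, 0.002], [-0.004, -0.002, -1.0]]
force: [-0.2, 0.7, -0.1]
opening: 0.572
grasp_force: 0.0
```

Call:
play_rows(motion=[[[0,0,0,0,0,0],[0,0,0,0,0,0],[0,0,0,0,0,0],[0,0,0,0,0,0],[0,0,0,0,0,0],[0,0,0,0,0,0],[0,0,0,0,0,0],[0,0,0,0,0,0]]], fingers=0.0)

```text
time_s: 19.42
position: [0.6329, -0.1424, 0.0363]
tcp_rot: [[0.999, 0.039, 0.0], [0.039, -0.999, -0.0], [0.0, 0.0, -1.0]]
force: [0.8, 0.4, 1.3]
opening: 0.163
grasp_force: 30.0
```

Call:
play_rows(motion=[[[0,0,0,0,0,0],[0,0,-0.02,0,0,0],[0,0,-0.05,0,0,0],[0,0,-0.06,0,0,0],[0,0,-0.06,0,0,0]]])

```text
time_s: 19.83
position: [0.6351, -0.1433, 0.099]
tcp_rot: [[0.999, 0.039, 0.006], [0.039, -0.999, -0.003], [0.006, 0.003, -1.0]]
force: [0.5, -0.3, -0.3]
opening: 0.16
grasp_force: 30.0
```

```bash
python3 -c "
from h import *
go(.6358,-.2569,.09,170.1)"
```

```text
t 19.83 j6 65 F [ 0.5 -0.3 -0.3] row [-0.0038  0.1135  0.0093] [ 0.1 -0.4 12.1]
```

Converted, 12 degrees is 0.1333.

Call:
play_rows(motion=[[[0,0.02,0,0,0,0.0333],[-0.002,0.05,0,0,0,0.0778],[-0.003,0.08,0,0,0,0.1222],[-0.003,0.105,0,0,0,0.1333],[-0.003,0.113,0,0,0,0.1333],[-0.003,0.113,0.01,0,0,0.1333],[-0.003,0.113,0.03,0,0,0.1333],[-0.003,0.113,0.03,0,0,0.1333]]])

```text
time_s: 20.5
position: [0.6309, -0.2522, 0.061]
tcp_rot: [[0.986, -0.169, -0.009], [-0.169, -0.986, 0.006], [-0.009, -0.004, -1.0]]
force: [-1.3, 1.0, -1.0]
opening: 0.155
grasp_force: 30.0
```

```bash
python3 -c "
from h import *
d=imaging.capture('wrist');go(.6358,-.2569,.0405,170.1)"
```

```text
t 20.55 j6 68 F [-0.7 -0.8 -1. ] row [0.0052 0.004  0.0218] [-0.2  0.5  0.2]
```

Call:
play_rows(motion=[[[0.003,0.003,0.005,0,0,0],[0.003,0.003,0.012,0,0,0],[0.003,0.003,0.018,0,0,0],[0.003,0.003,0.018,0,0,0],[0.003,0.003,0.018,0,0,0]]])

```text
time_s: 20.97
position: [0.6365, -0.2583, 0.0477]
tcp_rot: [[0.986, -0.169, -0.001], [-0.169, -0.986, 0.001], [-0.001, -0.0, -1.0]]
force: [0.3, -0.4, -0.8]
opening: 0.16
grasp_force: 30.0
```

```bash
python3 -c "
from h import *
d=imaging.capture('wrist');go(.6358,-.2569,.0405,170.1)"
```

```text
t 21.02 j6 68 F [-0.6 -1.3 -1.2] row [-0.0013 -0.0015  0.0076] [-0.  -0.   0.2]
```

Call:
play_rows(motion=[[[-0.001,-0.001,0.003,0,0,0],[-0.001,-0.001,0.006,0,0,0],[-0.001,-0.001,0.007,0,0,0],[-0.001,-0.001,0.007,0,0,0],[-0.001,-0.001,0.007,0,0,0]]])

```text
time_s: 21.43
position: [0.6359, -0.2577, 0.041]
tcp_rot: [[0.986, -0.169, -0.0], [-0.169, -0.986, 0.0], [-0.0, -0.0, -1.0]]
force: [-0.1, -0.7, -0.9]
opening: 0.16
grasp_force: 30.0
```

Call:
play_rows(motion=[[[0,0,0,0,0,0],[0,0,0,0,0,0],[0,0,0,0,0,0],[0,0,0,0,0,0],[0,0,-0.02,0,0,0],[0,0,-0.045,0,0,0],[0,0,-0.08,0,0,0],[0,0,-0.11,0,0,0]]], fingers=0.05)

```text
time_s: 22.1
position: [0.6358, -0.2577, 0.1523]
tcp_rot: [[0.986, -0.17, -0.0], [-0.17, -0.986, 0.0], [-0.0, -0.0, -1.0]]
force: [-0.0, -0.8, -0.4]
opening: 0.563
grasp_force: 0.0
```

Call:
play_rows(motion=[[[-0.01,0.03,-0.02,0,0,0],[-0.03,0.06,-0.03,0,0,0],[-0.05,0.095,-0.04,0,0,0],[-0.07,0.13,-0.05,0,0,0],[-0.09,0.165,-0.05,0,0,0],[-0.11,0.2,-0.05,0,0,0],[-0.13,0.22,-0.05,0,0,0],[-0.13,0.22,-0.05,0,0,0]]])

```text
time_s: 22.77
position: [0.466, -0.4569, 0.2014]
tcp_rot: [[0.984, -0.175, -0.002], [-0.175, -0.984, -0.002], [-0.001, 0.002, -1.0]]
force: [0.6, 0.5, 0.8]
opening: 0.572
grasp_force: 0.0
```

```bash
python3 -c "
from h import *
d=imaging.capture('top'); cv2.imwrite('pics/tf.png',cv2.resize(d['frame'][130:430,140:540,::-1],None,fx=2,fy=2,interpolation=cv2.INTER_CUBIC))
d=imaging.capture('scene'); cv2.imwrite('pics/sf.png',cv2.resize(d['frame'][130:370,140:490,::-1],None,fx=2.2,fy=2.2,interpolation=cv2.INTER_CUBIC))"
```

```text
(no output)
```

View pics/tf.png

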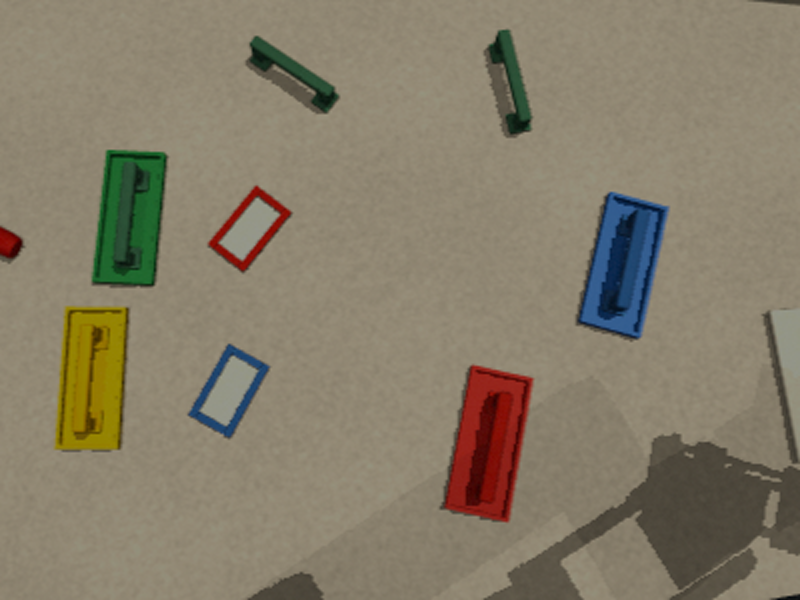

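View pics/sf.png

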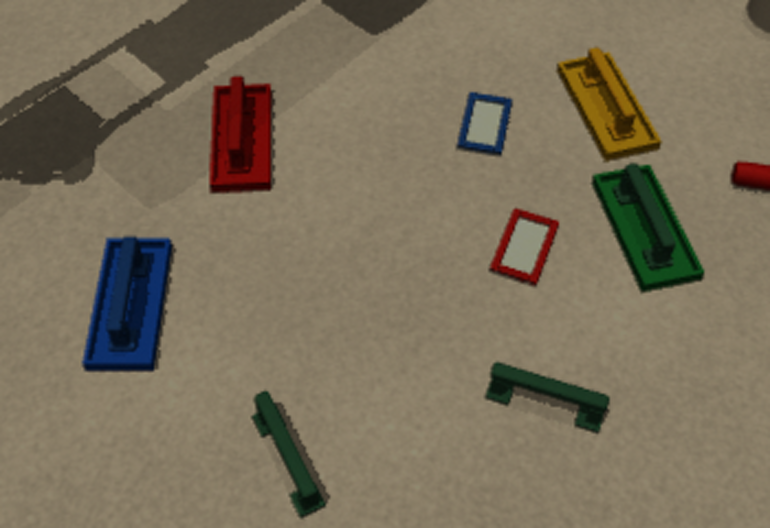

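All four pulls stand upright in their trays. In the top crop they are red (490,445), yellow (92,378), green (130,218) and blue (625,262). The label holders at (250,228) and (229,391) and the two spare green pulls haven't moved.

Call:
play_rows(motion=[[[0,0,0,0,0,0],[0,0,0,0,0,0],[0,0,0,0,0,0],[0,0,0,0,0,0]]])

```text
time_s: 23.2
position: [0.4715, -0.4514, 0.201]
tcp_rot: [[0.986, -0.167, 0.0], [-0.167, -0.986, 0.0], [0.0, -0.0, -1.0]]
force: [-0.1, -0.3, -0.7]
opening: 0.575
grasp_force: 0.0
```

```bash
python3 -c "
from rig import bot
print(bot.hand_in())"
```

```text
the job is handed in; nothing more can be done
None
```

I put the red, yellow, green and blue pulls, in that order, upright in their own trays, left the label holders where they lay, and handed the job in at about 23 s; the final top and scene pictures showed all four standing, but hand-in returned no verdict.

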